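# Click the spice rack's stop home behind the row

### The job

Some jars have been taken out of the spice rack and the three left in it stand loosely. With the fingertips push the rack's sliding stop from behind, on through the clicks of empty places, so that it gathers the three jars towards the tall end board and drops into the groove for three jars, the last click before the row is tight; leave it resting in that groove and come away. Only push the stop: do not grip it, touch or lift the jars or squeeze the row hard, and leave the other things where they stand.

Things in the scene. Friction and masses are not known exactly. Their poses are not given: they have to be found in the camera images.
- spice_rack: Wooden spice rack fixed to the worktop, 88 mm wide (x), 294 mm long (y); origin at the centre of its underside, z up; the jars stand on its floor 16 mm up. Tall end board (100 mm high, inner face y = +135 mm) at +y, low one (58 mm high, y = -135 to -147 mm) at -y. Two 10 mm steel rods along y at x = -27 and +27 mm, 40 mm up, hem in the jars; V-grooves every 42 mm in the front rod (x = -27).
- stop (a joint): Travel of the sliding stop along the rods to rack +y, m; starts between 0 and 0.05; its jar-side face is at rack y = -0.090 + this. Its nose drops into grooves at 0.014 (room for 5 jars), 0.056 (4), 0.098 (3: the one wanted), 0.140, 0.182. Friction 1 N plus that of the jars pushed. A groove pulls it in from 5 mm (3 mm with the jars) either side: the push dips to nothing. Leaving takes 8 to 15 N.
- nose (a joint): Drop of the spring nose with the red button head in the stop's front block, m: about 0 while it rides on the plain rod, about 0.0028 when fully down in a groove. In the groove for 3 jars the closed-up row has about 4.5 mm of play in all before it is tight.
- jar_0: Spice jar with dark cap, 41 mm diameter, 105 mm tall, 0.11 kg, standing in the rack, number 1 counted from the tall end board; origin at the centre of its underside.
- jar_1: Spice jar with dark cap, 41 mm diameter, 105 mm tall, 0.11 kg, standing in the rack, number 2 counted from the tall end board; origin at the centre of its underside.
- jar_2: Spice jar with dark cap, 41 mm diameter, 105 mm tall, 0.11 kg, standing in the rack, number 3 counted from the tall end board; origin at the centre of its underside.
- spare_jar: Fourth spice jar like those in the rack, standing on the worktop past the tall end board; leave it there. Origin at the centre of its underside.
- green_mug: Green and white mug, 90 mm diameter, 107 mm tall, on the worktop; leave it. Origin under its middle.
- coffee_jar: Glass coffee jar with green lid, 89 mm diameter, 137 mm tall, on the worktop; leave it. Origin at the centre of its underside.
- lemon: Lemon, 78 x 55 x 56 mm, on the chopping board at the right; leave it. Origin under its middle.
- push_point (a point): Point on the back (-y) face of the stop's upright wooden plate, on its centre line, 100 mm above the worktop, to be pushed to rack +y; axes as the rack's. Plate 88 (x) x 10 (y) x 104 mm, 18 to 122 mm up, felt on its jar side. Behind it black blocks on the rods (x = 16 to 38 mm either side) reach 24 mm back, 54 mm high; a red button head at x = -27 mm reaches 83 mm.
Things that resemble listed ones, but are neither listed nor needed, are in the scene too. What is shaped like the jar_0 but blue is not meant.

How it is judged:
By the outcome, as a careful person would: the job done as asked, in the order asked, and still so for the second after the job is handed in, with the robot touching nothing.
It also fails if it takes over 40 s, if anything falls off the work surface, if the arm or the gripper's body presses on something with over 40 N, if the wrist force passes 120 N, or if a joint passes its speed limit or range.

### The arm

A 6-joint arm with a two-finger parallel gripper is mounted at the origin on a cart in front of the work surface, level with it; the furniture and walls round the work are solid. World frame = base frame: x ahead of the robot, y to its left, z up, the work surface at z = 0. Lengths are in mm, angles in rad, forces in N, time in s.
With the tool pointing down it reaches from about 275 to 725 mm from the base axis. Payload 5.6 kg.
Tool frame: the origin (TCP) lies at the very end of the fingers, on their centre line; the grasp point (between the pads) lies 19 mm behind it; z points along the fingers, y is the line along which they close (so a half turn about z gives the same grasp; the last joint's range is limited). The gripper opens to 85 mm and grips with 20 to 120 N. Pads are 22 mm wide; open, the fingers measure 114 mm over their backs; the gripper's body (76 mm by 85 mm) begins 54 mm behind the grasp point. The pads swing forward as they close: fully open they stand 13 mm farther back than shut.
Start: joints at [-0.943, 0.255, 0.108, 0, -1.424, -0.285], TCP at [184.888, -517.986, 191.283] pointing down, gripper open.
Joint ranges: [-2.95, 2.95], [-1.21, 1.97], [-1.09, 1.5], [-2.87, 1.71], [-2.94, -0.07], [-3.05, 3.05]. Speed limits (rad/s): [2.57, 2.57, 3.14, 3.14, 3.14, 3.14].

### API

Orientations are given as a rotation vector (axis times angle).
In Python, from bench import sensors, optics, env gives the robot as it stands. The module is installed in compiled form; this text tells all that it offers.
- The arm moves only by the shell command python3 -m crank 'ROWS' [OPENING] [FORCE]. ROWS is text: rows parted by semicolons, each of 4 numbers parted by spaces: the shift along the tool's x, y, z in cm, then the turn about the tool's z in rad. In form: x y z twist; .... A call has exactly 8 rows; each row is the pose to reach, as a shift and turn from the pose commanded when the call began, along the tool's axes at that moment; what a row does not reach only later rows make up. A row lasts 1/8 s, in which the tool goes at most 62.5 mm and 10.7 degrees, less where a joint would pass 70% of its speed; a pose out of reach is approached as far as the arm can. A call with a gripper value outside its range is refused whole. OPENING is the opening, from 0 (shut) to 1 (fully open), set as the call begins (- or left out, the last holds). The fingers move at their own pace and stop on an object; FORCE is the grip in N (left out, the last holds). Time passes only in rows, so rows that repeat a pose let the fingers close, or fill a call up. It gives the time, the measured TCP pose, the force, the opening and the grip force at its end, in the units of the state.
- sensors.get_obs(): the state, without advancing time (a new reading comes with each control period).
- optics.grab_frame(name): name is "scene" or "top" or "wrist"; returns the picture (384x512x3 uint8, red, green, blue); there is no depth.
- optics.camera_model(name): a dict with "camera_matrix" (3x3 intrinsics, pixels), "view" (4x4, takes a point from world to camera coordinates); the wrist camera has in their place "hand_eye" (4x4, takes a point from camera to tool coordinates, whose origin is the TCP and whose axes are the flange's). Camera axes: x right, y up, looking along -z (the intrinsics and any distortion apply to the point x, -y, -z); pixel columns grow to the right and rows downward; lengths in mm; the calibration is good to about 2 mm. A picture is of the moment at which its call begins: read the wrist's pose just before it. camera_model takes no time and is no camera call.
- env.job_done(): hands the job in; it is judged then, once.
The state is a dict: "clock": time; "joint_pos": joint angles; "qd": joint speeds; "tau": joint torques, N m; "tool_pos": TCP position; "eef_rot": TCP orientation; "force": force on the tool from outside, world axes, zero at the start; "moment": the same for the moment, N m; "grip_width": finger opening in mm; "finger_force": force on a finger pad.
Only numpy, scipy, OpenCV 4.12 (cv2) and the standard library are available. Lean on these libraries where they do the work, as an engineer would, in place of code of your own. Each camera call takes 0.05 s, during which the arm holds its last target. There are 200 camera calls.

## Working session

There is one attempt and no reset: what is moved stays moved. The work goes in short steps, Python scripts to look and compute and a shell command to move; the robot and the scene stay as the last step left them, time stands still between calls to the robot, and variables do not carry over. Pictures are saved under pics/ and viewed, at most 10 in all, crops included, and the job is handed in when it is done.

```bash
mkdir -p pics
python3 - <<'E'
from bench import sensors, optics
import cv2, numpy as np
s=sensors.get_obs(); print(s)
for n in ("scene","top"):
    im=optics.grab_frame(n); cv2.imwrite(f"pics/{n}0.png",cv2.cvtColor(im,cv2.COLOR_RGB2BGR)); np.save(f"pics/{n}0.npy",im)
for n in ("scene","top","wrist"):
    print(n,optics.camera_model(n))
E
```

```text
{'clock': 0.0, 'joint_pos': array([-9.43378180e-01,  2.55756380e-01,  1.06977402e-01, -5.00598286e-04,
       -1.42388454e+00, -2.84586070e-01]), 'qd': array([-0.00024186, -0.00159531,  0.00062509, -0.00047343, -0.00059246,
       -0.00047339]), 'tau': array([-7.12907058e-04, -3.86627483e+01,  2.37940174e+01,  5.36532551e+00,
       -6.24064734e-03,  9.05437815e-06]), 'tool_pos': array([ 184.74298722, -517.42675621,  190.37623104]), 'eef_rot': array([ 5.35707189e-01, -3.09519634e+00, -2.97542491e-03]), 'force': array([ 0.46796021,  0.52799126, -0.42908826]), 'moment': array([-0.02635187, -0.00351366, -0.00795237]), 'finger_force': 0.0, 'grip_width': 85.5490386317225}
scene {'camera_matrix': array([[464.19823784,   0.        , 253.36745412],
       [  0.        , 464.19823784, 190.04816614],
       [  0.        ,   0.        ,   1.        ]]), 'view': array([[-4.23334485e-01, -9.05970676e-01,  2.24678754e-03,
         8.40076297e+01],
       [ 6.11505623e-01, -2.83907701e-01,  7.38550804e-01,
        -4.03946127e+02],
       [-6.68467491e-01,  3.14027948e-01,  6.74194083e-01,
        
[... 464 characters left out ...]
   [-5.39680694e-01, -2.84129110e-01,  7.92474225e-01,
        -1.80581263e+03],
       [ 0.00000000e+00,  0.00000000e+00,  0.00000000e+00,
         1.00000000e+00]])}
wrist {'camera_matrix': array([[300.76964871,   0.        , 260.70926449],
       [  0.        , 300.76964871, 189.41578656],
       [  0.        ,   0.        ,   1.        ]]), 'hand_eye': array([[ 4.55060878e-04,  9.52295755e-01,  3.05176323e-01,
         7.79064420e+01],
       [ 9.99999870e-01, -3.63799903e-04, -3.55911345e-04,
        -2.85363600e-02],
       [-2.27909747e-04,  3.05176445e-01, -9.52295797e-01,
        -1.83194411e+02],
       [ 0.00000000e+00,  0.00000000e+00,  0.00000000e+00,
         1.00000000e+00]])}
```

View pics/scene0.png

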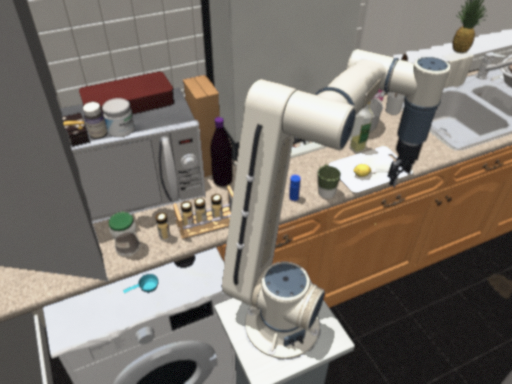

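View pics/top0.png

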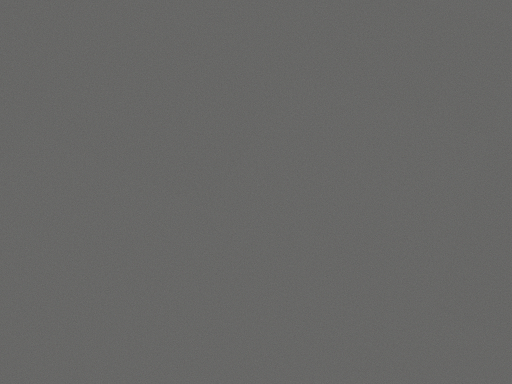

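The scene view shows the rack at about (180–240, 190–235) with jars at columns 187, 200 and 216. The spare jar is at (163, 227), and the arm partly hides the rack. The top camera is blocked (plain grey).

```bash
cat > h.py <<'E'
import numpy as np, cv2
from scipy.spatial.transform import Rotation as R
from bench import sensors, optics
def ray(cam,u,v,s=None):
    m=optics.camera_model(cam);K=m["camera_matrix"]
    d=np.array([(u-K[0,2])/K[0,0],-(v-K[1,2])/K[1,1],-1.])
    if cam=="wrist":
        H=m["hand_eye"];T=np.eye(4);T[:3,:3]=R.from_rotvec(s["eef_rot"]).as_matrix();T[:3,3]=s["tool_pos"];M=T@H
    else: M=np.linalg.inv(m["view"])
    return M[:3,3],M[:3,:3]@d
def onz(cam,u,v,z,s=None):
    o,d=ray(cam,u,v,s);return (o+d*(z-o[2])/d[2]).round(1)
def proj(cam,p,s=None):
    m=optics.camera_model(cam);K=m["camera_matrix"]
    if cam=="wrist":
        H=m["hand_eye"];T=np.eye(4);T[:3,:3]=R.from_rotvec(s["eef_rot"]).as_matrix();T[:3,3]=s["tool_pos"];V=np.linalg.inv(T@H)
    else: V=m["view"]
    c=V[:3,:3]@np.array(p)+V[:3,3];return (K[0,2]-K[0,0]*c[0]/c[2],K[1,2]+K[1,1]*c[1]/c[2])
def save(n,f):
    s=sensors.get_obs();im=optics.grab_frame(n);np.savez("pics/"+f+".npz",im=im,s=np.array(s,dtype=object));cv2.imwrite("pics/"+f+".png",im[:,:,::-1]);return im,s
E
python3 - <<'E'
from h import *
im=np.load("pics/scene0.npy")[:,:,::-1]
c=cv2.resize(im[150:270,90:250],None,fx=5,fy=5,interpolation=cv2.INTER_CUBIC);cv2.imwrite("pics/c0.png",c)
for n,u,v,z in [("capL",187,206,121),("cap2",200,202,121),("cap3",216,197,121),("spare",162,216,105),("mug",120,248,0)]: print(n,onz("scene",u,v,z))
s=sensors.get_obs(); print(R.from_rotvec(s["eef_rot"]).as_matrix().round(3))
E
```

```text
capL [480.6 120.5 121. ]
cap2 [480.5  73.1 121. ]
cap3 [480.7  13.3 121. ]
spare [486.4 209.8 105. ]
mug [502.7 370.    0. ]
[[-0.942 -0.336 -0.001]
 [-0.336  0.942  0.002]
 [ 0.     0.002 -1.   ]]
```

View pics/c0.png

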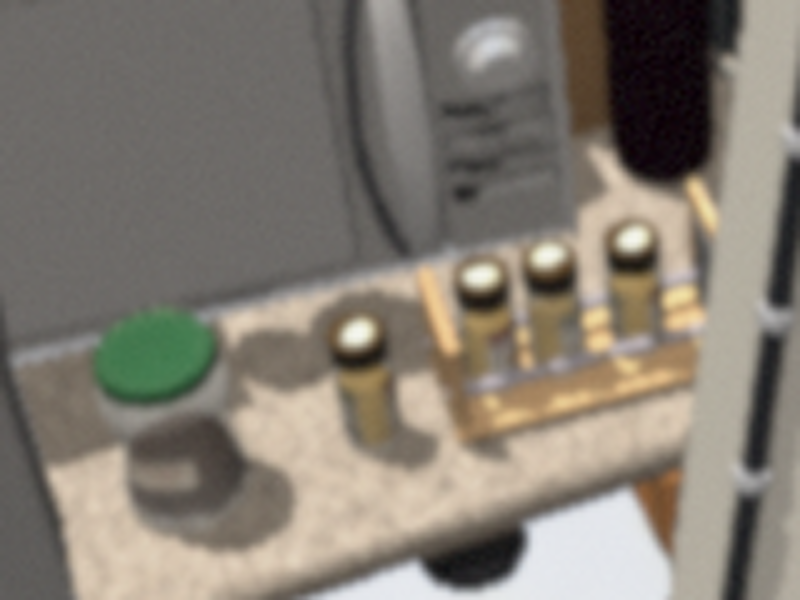

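The crop shows the rack running along world y at about x = 480. The tall board is at +y (crop x 440) and the stop is near the arm's edge. I'll move over for a wrist view from behind the stop.

```bash
python3 -m crank '-3 3 -3 -0.15; -7.5 7 -5 -0.3; -12 10.5 -7 -0.45; -16 14 -7 -0.6; -20 17.5 -7 -0.75; -24 21 -7 -0.9; -28 24.5 -7 -1.05; -31.7 27.8 -7 -1.22' 0
python3 -m crank '0 0 0 0;0 0 0 0;0 0 0 0;0 0 0 0;0 0 0 0;0 0 0 0;0 0 0 0;0 0 0 0'
python3 - <<'E'
from h import *
im,s=save("wrist","w1");save("scene","s1");print(s["clock"],s["tool_pos"],R.from_rotvec(s["eef_rot"]).as_matrix().round(3))
E
```

```text
clock: 1.1
tool_pos: [390.3, -147.8, 261.1]
eef_rot: [2.219, -2.224, -0.001]
force: [0.6, -0.2, 0.1]
grip_width: 0.5
finger_force: 0.0
clock: 2.1
tool_pos: [390.0, -149.6, 261.3]
eef_rot: [2.213, -2.23, -0.0]
force: [-0.8, 0.4, 0.3]
grip_width: 0.2
finger_force: 0.0
2.1 [ 390.01604702 -149.61264026  261.2713602 ] [[-0.008 -1.    -0.   ]
 [-1.     0.008  0.   ]
 [-0.     0.    -1.   ]]
```

View pics/w1.png

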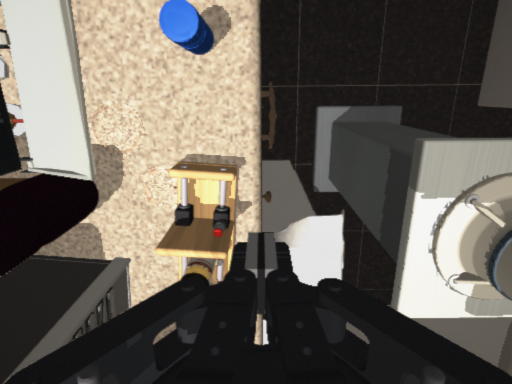

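The wrist view shows the stop's plate, with its back face down from the top edge at about row 252, columns 158–230. The red button is at (218, 231), the low end board at rows 165–177, and the bottle and microwave on the left.

Run:
```python
from h import *
f=np.load("pics/w1.npz",allow_pickle=True);im=f["im"];s=f["s"].item()
c=cv2.resize(im[155:295,130:270,::-1],None,fx=4.2,fy=4.2,interpolation=cv2.INTER_CUBIC);cv2.imwrite("pics/c1.png",c)
h=cv2.cvtColor(im,cv2.COLOR_RGB2HSV)
m=((h[...,0]<6)|(h[...,0]>174))&(h[...,1]>180)&(h[...,2]>120);m[:200]=0;m[250:]=0;m[:,:150]=0
v,u=np.nonzero(m);print("red",u.mean(),v.mean(),len(u),onz("wrist",u.mean(),v.mean(),82,s))
print("bottle base", onz("scene",223,184,0),"bottle shoulder edge z=200?",onz("wrist",98,195,180,s))
print("microwave edge z0..", [onz("wrist",130,258,z,s) for z in (0,150,230)])
```

```text
red 217.5 232.5 54 [448.3 -52.   82. ]
bottle base [662.2 -82.1   0. ] bottle shoulder edge z=200? [ 541.5 -138.6  180. ]
microwave edge z0.. [array([610.6,  33.7,   0. ]), array([535.9, -54.5, 150. ]), array([ 496.1, -101.5,  230. ])]
```

View pics/c1.png

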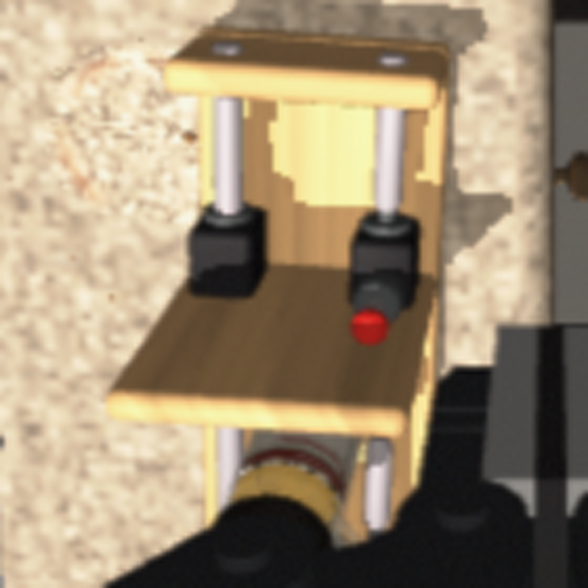

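Run:
```python
from h import *
im=np.load("pics/s1.npz",allow_pickle=True)["im"]
c=cv2.resize(im[140:260,150:310,::-1],None,fx=5,fy=5,interpolation=cv2.INTER_CUBIC);cv2.imwrite("pics/c2.png",c)
```

```text
(no output)
```

View pics/c2.png

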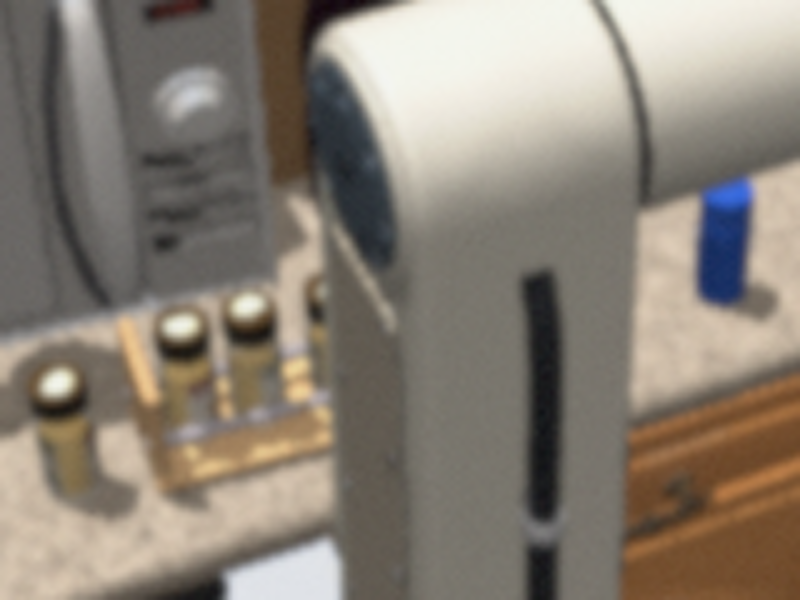

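The wrist crop shows the plate's top back edge from (112, 391) to (405, 408) and the low board's outer top edge from (168, 65) to (438, 80). The scene crop shows the tall board's top at (125, 320) and the near bottom corner of the microwave at (270, 278).

Run:
```python
from h import *
f=np.load("pics/w1.npz",allow_pickle=True);s=f["s"].item()
w=lambda x,y,z:onz("wrist",130+x/4.2,155+y/4.2,z,s)
c=lambda x,y,z:onz("scene",150+x/5,140+y/5,z)
P=[w(112,391,122),w(405,408,122)];B=[w(168,65,58),w(438,80,58)]
print("plate",P,"board",B)
for e in(P,B): d=e[1]-e[0];print(np.linalg.norm(d),"yaw",np.degrees(np.arctan2(-d[1],-d[0])))
print("screws z40",w(228,48,40),w(392,60,40),"rod/block tops z54",w(390,215,54))
print("tall board top corner far z100",c(122,320,100),"near",c(148,408,100))
print("caps",c(182,328,121),c(248,306,121),"mw corner z0",c(270,278,0),"mw left base",c(0,335,0))
a=np.load("pics/scene0.npy");
print("mw top right front (scene0)",[onz("scene",192,122,z) for z in(200,250,300)])
print("bottle sides",[onz("wrist",u,v,z,s) for u,v,z in((98,195,100),(98,195,200),(98,195,250))])
```

```text
plate [array([516. , -51.3, 122. ]), array([432.4, -45.2, 122. ])] board [array([ 510.4, -131.1,   58. ]), array([ 425.6, -125.6,   58. ])]
83.82225241545352 yaw -4.173277062723253
84.9781736683014 yaw -3.7109201176596325
screws z40 [ 495.8 -132.2   40. ] [ 442.2 -127.7   40. ] rod/block tops z54 [443.4 -78.5  54. ]
tall board top corner far z100 [530.1 152.2 100. ] near [440.7 162.7 100. ]
caps [483.4 121.7 121. ] [484.9  72.9 121. ] mw corner z0 [630.2  11.1   0. ] mw left base [657.1 219.6   0. ]
mw top right front (scene0) [array([843.4, -33.2, 200. ]), array([771.5, -12.3, 250. ]), array([699.6,   8.5, 300. ])]
bottle sides [array([ 587.5, -111.7,  100. ]), array([ 530. , -145.3,  200. ]), array([ 501.2, -162.1,  250. ])]
```

```bash
python3 -m crank '-2 -2.5 0 0.03; -4 -5 0 0.063; -6.75 -8.15 2 0.063; -6.75 -8.15 6 0.063; -6.75 -8.15 10 0.063; -6.75 -8.15 14 0.063; -6.75 -8.15 16.8 0.063; -6.75 -8.15 16.8 0.063'
python3 - <<'E'
from h import *
im,s=save("wrist","w2");print(s["clock"],s["tool_pos"],s["force"],R.from_rotvec(s["eef_rot"]).as_matrix().round(3))
E
```

```text
clock: 3.2
tool_pos: [470.4, -82.8, 91.6]
eef_rot: [2.139, -2.296, -0.005]
force: [-0.3, 0.8, -0.4]
grip_width: 0.2
finger_force: 0.0
3.2 [470.36472847 -82.84197896  91.55164974] [-0.34133165  0.7639899  -0.38299715] [[-0.071 -0.997 -0.005]
 [-0.997  0.071 -0.   ]
 [ 0.001  0.005 -1.   ]]
```

View pics/w2.png

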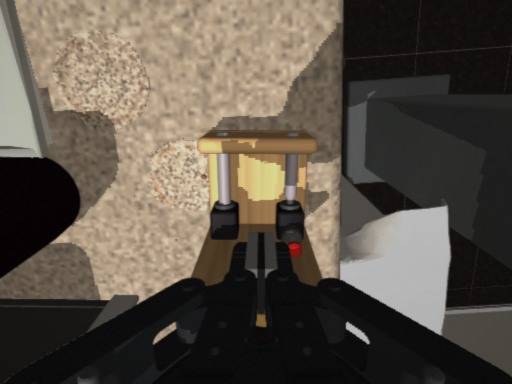

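The fingers (columns 245–277) are centred behind the plate, between the black blocks and left of the red button at (294, 250). Next I'll approach for contact.

```bash
python3 -m crank '-0.4 0 0 0;-0.8 0 0 0;-1.2 0 0 0;-1.5 0 0 0;-1.7 0 0 0;-1.9 0 0 0;-2 0 0 0;-2 0 0 0'
for i in 1; do python3 -m crank '-0.05 0 0 0;-0.1 0 0 0;-0.15 0 0 0;-0.2 0 0 0;-0.25 0 0 0;-0.3 0 0 0;-0.35 0 0 0;-0.4 0 0 0'; done
python3 -m crank '-0.05 0 0 0;-0.1 0 0 0;-0.15 0 0 0;-0.2 0 0 0;-0.25 0 0 0;-0.3 0 0 0;-0.35 0 0 0;-0.4 0 0 0'
python3 -m crank '-0.05 0 0 0;-0.1 0 0 0;-0.15 0 0 0;-0.2 0 0 0;-0.25 0 0 0;-0.3 0 0 0;-0.35 0 0 0;-0.4 0 0 0'
```

```text
clock: 4.25
tool_pos: [473.5, -62.8, 93.3]
eef_rot: [2.141, -2.299, -0.0]
force: [-1.0, -0.5, -0.4]
grip_width: 0.0
finger_force: 0.0
clock: 5.25
tool_pos: [473.7, -58.8, 93.3]
eef_rot: [2.141, -2.299, -0.0]
force: [0.2, 0.2, -0.6]
grip_width: 0.1
finger_force: 0.0
clock: 6.25
tool_pos: [474.0, -54.8, 93.3]
eef_rot: [2.141, -2.299, -0.0]
force: [0.0, 1.1, -0.1]
grip_width: -0.1
finger_force: 0.0
clock: 7.25
tool_pos: [474.3, -50.8, 93.3]
eef_rot: [-2.141, 2.299, 0.0]
force: [0.3, 0.6, -0.3]
grip_width: 0.2
finger_force: 0.0
```

```bash
cat >> h.py <<'E'
def red(im,s,cam="wrist"):
    h=cv2.cvtColor(im,cv2.COLOR_RGB2HSV)
    m=((h[...,0]<6)|(h[...,0]>174))&(h[...,1]>180)&(h[...,2]>100);m[:,:150]=0
    n,l,st,c=cv2.connectedComponentsWithStats(m.astype(np.uint8))
    return [(c[i].round(1),st[i,4],onz(cam,*c[i],80,s)) for i in range(1,n) if st[i,4]>8]
E
python3 - <<'E'
from h import *
for n in("w1","w2"):
    f=np.load(f"pics/{n}.npz",allow_pickle=True);print(red(f["im"],f["s"].item()))
im,s=save("wrist","w3");print(red(im,s))
E
```

```text
[(array([217.5, 232.6]), np.int32(55), array([448.6, -50.9,  80. ]))]
[(array([294.9, 249.3]), np.int32(140), array([447.8, -51.1,  80. ]))]
[(array([298.3, 207. ]), np.int32(169), array([448.1, -51.1,  80. ]))]
```

View pics/w3.png

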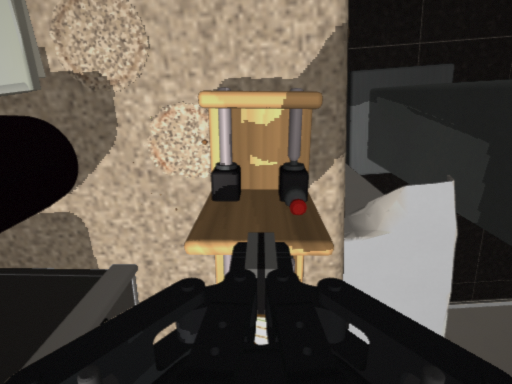

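The button at (298, 207) hasn't moved and the fingertips are just short of the plate, so I'll keep going in small steps.

```bash
for i in 1; do python3 -m crank '-0.05 0 0 0;-0.1 0 0 0;-0.15 0 0 0;-0.2 0 0 0;-0.25 0 0 0;-0.3 0 0 0;-0.35 0 0 0;-0.4 0 0 0'; done
python3 -m crank '-0.05 0 0 0;-0.1 0 0 0;-0.15 0 0 0;-0.2 0 0 0;-0.25 0 0 0;-0.3 0 0 0;-0.35 0 0 0;-0.4 0 0 0'
python3 - <<'E'
from h import *
im,s=save("wrist","w4");print(s["force"],red(im,s))
for n in ("w3","w4"):
    f=np.load(f"pics/{n}.npz",allow_pickle=True)
    print(onz("wrist",187,241,122,f["s"].item()),onz("wrist",332,241,122,f["s"].item()))
E
```

```text
clock: 8.3
tool_pos: [474.6, -46.8, 93.3]
eef_rot: [-2.141, 2.299, 0.0]
force: [-0.2, -1.9, -0.1]
grip_width: 0.2
finger_force: 0.0
clock: 9.3
tool_pos: [474.8, -42.8, 93.3]
eef_rot: [2.141, -2.299, -0.0]
force: [-0.3, -0.2, -0.4]
grip_width: 0.0
finger_force: 0.0
[-0.34309756 -0.18043327 -0.36948898] [(array([298.9, 196.1]), np.int32(167), array([448. , -51.2,  80. ]))]
[516.5 -51.4 122. ] [434.  -45.6 122. ]
[517.1 -43.4 122. ] [434.5 -37.6 122. ]
```

Run:
```python
from h import *
for n in ("w3","w4"):
    f=np.load(f"pics/{n}.npz",allow_pickle=True);im=f["im"];s=f["s"].item()
    print(n,"tcp px",np.round(proj("wrist",s["tool_pos"],s),1))
    for u in (215,310,320):
        print(u,[int(x) for x in im[60:275:3,u].mean(1)])
```

```text
w3 tcp px [260.9 217.3]
215 [174, 160, 145, 134, 149, 165, 165, 164, 167, 169, 85, 145, 179, 185, 186, 166, 142, 186, 185, 186, 186, 186, 186, 186, 187, 187, 187, 186, 186, 186, 186, 186, 186, 186, 181, 129, 26, 14, 42, 53, 52, 51, 51, 49, 29, 16, 14, 44, 59, 57, 55, 54, 53, 54, 54, 55, 57, 56, 57, 57, 91, 148, 170, 176, 163, 155, 149, 157, 158, 148, 141, 137]
310 [147, 107, 89, 88, 94, 96, 93, 88, 95, 101, 93, 96, 109, 112, 109, 94, 67, 97, 96, 95, 92, 94, 93, 91, 87, 86, 77, 77, 84, 89, 93, 91, 84, 87, 85, 87, 90, 95, 108, 105, 114, 114, 167, 162, 159, 118, 61, 53, 51, 50, 50, 52, 53, 53, 52, 52, 52, 51, 49, 49, 56, 81, 91, 98, 154, 143, 154, 155, 159, 145, 144, 158]
320 [80, 89, 92, 87, 80, 84, 89, 91, 90, 91, 95, 84, 97, 99, 98, 86, 92, 84, 76, 100, 93, 90, 93, 92, 94, 91, 93, 101, 97, 87, 92, 103, 106, 93, 97, 99, 93, 92, 96, 145, 160, 150, 152, 155, 161, 160, 176, 159, 163, 166, 159, 158, 108, 61, 54, 53, 52, 52, 52, 52, 63, 90, 101, 105, 161, 135, 152, 144, 157, 152, 160, 159]
w4 tcp px [260.9 217.3]
215 [138, 154, 169, 165, 164, 167, 118, 146, 177, 184, 184, 164, 123, 183, 18
[... 199 characters left out ...]
5, 160, 162, 161, 153, 153, 153, 158, 152, 153, 146, 153, 149]
310 [150, 114, 93, 90, 89, 96, 97, 96, 109, 112, 108, 92, 66, 99, 98, 97, 97, 95, 94, 93, 92, 93, 92, 88, 84, 81, 85, 82, 85, 87, 88, 86, 81, 87, 86, 100, 97, 110, 111, 163, 164, 155, 97, 55, 52, 50, 50, 50, 52, 53, 51, 51, 50, 50, 49, 49, 61, 86, 92, 95, 83, 143, 159, 162, 152, 157, 158, 145, 146, 160, 165, 158]
320 [82, 77, 85, 87, 87, 88, 91, 91, 101, 102, 100, 87, 89, 93, 83, 78, 101, 94, 90, 92, 91, 92, 90, 92, 99, 98, 86, 88, 99, 104, 93, 93, 97, 95, 91, 96, 96, 156, 149, 153, 154, 159, 158, 170, 167, 161, 166, 164, 121, 59, 55, 53, 51, 50, 51, 54, 68, 94, 100, 100, 85, 147, 152, 159, 146, 142, 154, 151, 162, 152, 139, 158]
```

Run:
```python
from h import *
S={n:np.load(f"pics/{n}.npz",allow_pickle=True)["s"].item() for n in("w1","w2","w3","w4")}
def tri(obs):
    A=np.zeros((3,3));b=np.zeros(3)
    for n,u,v in obs:
        o,d=ray("wrist",u,v,S[n]);d/=np.linalg.norm(d);M=np.eye(3)-np.outer(d,d);A+=M;b+=M@o
    return np.linalg.solve(A,b).round(1)
print("L",tri([("w1",156.7,248.1),("w3",187,241)]),"R",tri([("w1",226.4,252.1),("w3",331,241)]))
print("w3w4",tri([("w3",320,240.5),("w4",320,228.5)]))
print("red",tri([("w1",217.5,232.6),("w2",294.9,249.3),("w3",298.3,207)]))
print("board",tri([("w1",130+168/4.2,155+65/4.2),("w3",199,92)]))
```

```text
L [518.2 -48.3 116.3] R [433.2 -42.2 116.1]
w3w4 [439.2 -40.9 111.6]
red [448.2 -52.1  82.2]
board [ 510.2 -132.    60.8]
```

Run:
```python
from h import *
im=np.load("pics/w4.npz",allow_pickle=True)["im"];i3=np.load("pics/w3.npz",allow_pickle=True)["im"]
g=lambda a:np.clip(255*(a/255.)**.5,0,255).astype(np.uint8)
c=np.hstack([g(i3[180:300,215:310,::-1]),g(im[180:300,215:310,::-1])]);cv2.imwrite("pics/c3.png",cv2.resize(c,None,fx=4.2,fy=4.2,interpolation=cv2.INTER_CUBIC))
```

```text
(no output)
```

View pics/c3.png

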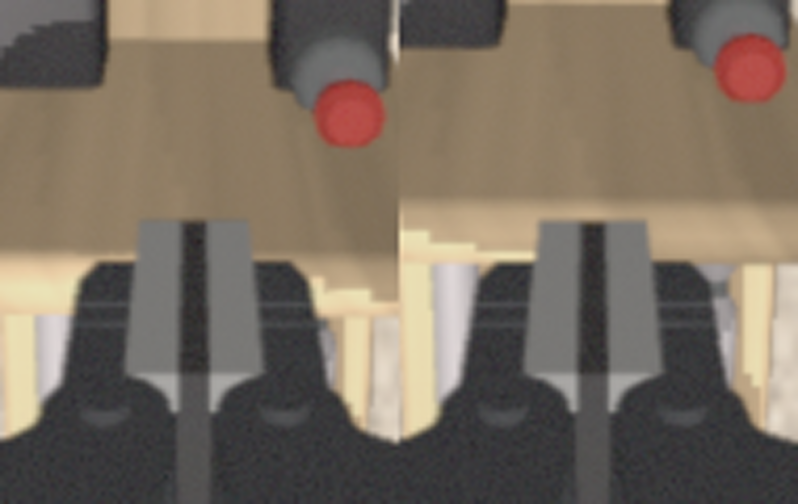

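The crop shows the tip edge at about row 232 in both frames, so the tips sit on or above the plate's top edge rather than behind it. The button hasn't moved, so the real tips must be higher than the nominal TCP. I'll back off, go lower and retry.

```bash
python3 -m crank '0.8 0 0 0;1.8 0 0 0;3 0 0 0;3.4 0 0 0;3.4 0 0.6 0;3.4 0 1.2 0;3.4 0 1.8 0;3.4 0 2.4 0'
python3 -m crank '-0.2 0 0 0;-0.5 0 0 0;-0.8 0 0 0;-1 0 0 0;-1.1 0 0 0;-1.2 0 0 0;-1.3 0 0 0;-1.4 0 0 0'
python3 - <<'E'
from h import *
im,s=save("wrist","w5");print(s["force"],red(im,s))
E
```

```text
clock: 10.35
tool_pos: [472.4, -76.6, 68.7]
eef_rot: [2.141, -2.298, -0.0]
force: [0.2, 0.0, -0.9]
grip_width: 0.0
finger_force: 0.0
clock: 11.35
tool_pos: [473.5, -62.8, 69.3]
eef_rot: [-2.141, 2.299, -0.0]
force: [-0.4, 0.4, -0.5]
grip_width: 0.1
finger_force: 0.0
[-0.40741812  0.35520896 -0.51008671] [(array([301.9, 238.2]), np.int32(214), array([448.2, -51.2,  80. ]))]
```

```bash
python3 -m crank '-0.05 0 0 0;-0.1 0 0 0;-0.15 0 0 0;-0.2 0 0 0;-0.25 0 0 0;-0.3 0 0 0;-0.35 0 0 0;-0.4 0 0 0'
python3 -m crank '-0.05 0 0 0;-0.1 0 0 0;-0.15 0 0 0;-0.2 0 0 0;-0.25 0 0 0;-0.3 0 0 0;-0.35 0 0 0;-0.4 0 0 0'
python3 -m crank '-0.05 0 0 0;-0.1 0 0 0;-0.15 0 0 0;-0.2 0 0 0;-0.25 0 0 0;-0.3 0 0 0;-0.35 0 0 0;-0.4 0 0 0'
python3 - <<'E'
from h import *
im,s=save("wrist","w6");print(s["force"],red(im,s))
E
```

```text
clock: 12.4
tool_pos: [473.7, -59.1, 69.3]
eef_rot: [2.141, -2.298, 0.0]
force: [-0.4, -1.2, -0.3]
grip_width: 0.0
finger_force: 1.1
clock: 13.4
tool_pos: [473.9, -55.7, 69.3]
eef_rot: [2.14, -2.298, 0.001]
force: [1.4, -6.9, -2.5]
grip_width: 0.1
finger_force: 3.5
clock: 14.4
tool_pos: [474.3, -50.7, 69.3]
eef_rot: [-2.141, 2.299, 0.001]
force: [-0.8, -0.9, -0.5]
grip_width: -0.4
finger_force: 0.5
[-0.82140201 -0.92868723 -0.5370615 ] [(array([302.2, 233.1]), np.int32(203), array([448.7, -42.6,  80. ]))]
```

Contact: the stop has moved about 8.6 mm. I'll keep going in 5 mm steps.

```bash
cat > q.py <<'E'
from h import *
im,s=save("wrist","q%d"%(1000*sensors.get_obs()["clock"]));print("   RED",[r[2] for r in red(im,s)])
E
python3 -m crank '-0.06 0 0 0;-0.12 0 0 0;-0.18 0 0 0;-0.24 0 0 0;-0.3 0 0 0;-0.36 0 0 0;-0.42 0 0 0;-0.5 0 0 0' | grep -E 'pos|force'; python3 q.py
python3 -m crank '-0.06 0 0 0;-0.12 0 0 0;-0.18 0 0 0;-0.24 0 0 0;-0.3 0 0 0;-0.36 0 0 0;-0.42 0 0 0;-0.5 0 0 0' | grep -E 'pos|force'; python3 q.py
python3 -m crank '-0.06 0 0 0;-0.12 0 0 0;-0.18 0 0 0;-0.24 0 0 0;-0.3 0 0 0;-0.36 0 0 0;-0.42 0 0 0;-0.5 0 0 0' | grep -E 'pos|force'; python3 q.py
```

```text
tool_pos: [474.8, -45.7, 69.3]
force: [0.7, 0.1, -0.2]
finger_force: 0.0
   RED [array([449.8, -34.6,  80. ])]
tool_pos: [475.0, -40.9, 69.3]
force: [0.1, 0.1, 0.4]
finger_force: 0.0
   RED [array([449.8, -34.2,  80. ])]
tool_pos: [475.2, -37.3, 69.3]
force: [1.6, -5.5, 0.0]
finger_force: 2.8
   RED [array([449.8, -29.7,  80. ])]
```

```bash
python3 -m crank '-0.06 0 0 0;-0.12 0 0 0;-0.18 0 0 0;-0.24 0 0 0;-0.3 0 0 0;-0.36 0 0 0;-0.42 0 0 0;-0.5 0 0 0' | grep -E 'pos|force'; python3 q.py
python3 -m crank '-0.09 0 0 0;-0.18 0 0 0;-0.27 0 0 0;-0.36 0 0 0;-0.45 0 0 0;-0.54 0 0 0;-0.63 0 0 0;-0.7 0 0 0' | grep -E 'pos|force'; python3 q.py
python3 -m crank '-0.09 0 0 0;-0.18 0 0 0;-0.27 0 0 0;-0.36 0 0 0;-0.45 0 0 0;-0.54 0 0 0;-0.63 0 0 0;-0.7 0 0 0' | grep -E 'clock|pos|force'; python3 q.py
```

```text
tool_pos: [475.7, -30.8, 69.3]
force: [0.6, -1.1, -0.7]
finger_force: 0.6
   RED [array([450.2, -22.7,  80. ])]
tool_pos: [476.2, -23.9, 69.3]
force: [1.2, -2.1, -0.2]
finger_force: 1.0
   RED [array([450.9, -15.9,  80. ])]
clock: 20.7
tool_pos: [476.8, -16.8, 69.3]
force: [0.2, -1.1, -0.8]
finger_force: 0.9
   RED [array([451.3,  -8.7,  80. ])]
```

```bash
python3 -m crank '-0.12 0 0 0;-0.24 0 0 0;-0.36 0 0 0;-0.48 0 0 0;-0.6 0 0 0;-0.72 0 0 0;-0.84 0 0 0;-0.95 0 0 0' | grep -E 'pos|force'; python3 q.py
python3 -m crank '-0.03 0 0 0;-0.06 0 0 0;-0.09 0 0 0;-0.12 0 0 0;-0.15 0 0 0;-0.18 0 0 0;-0.2 0 0 0;-0.2 0 0 0' | grep -E 'pos|force'; python3 q.py
python3 -m crank '-0.03 0 0 0;-0.06 0 0 0;-0.09 0 0 0;-0.12 0 0 0;-0.15 0 0 0;-0.18 0 0 0;-0.2 0 0 0;-0.2 0 0 0' | grep -E 'clock|pos|force'; python3 q.py
```

```text
tool_pos: [477.4, -7.5, 69.3]
force: [2.5, -3.2, -1.3]
finger_force: 1.5
   RED [array([452.1,   0.5,  80. ])]
tool_pos: [477.5, -5.3, 69.3]
force: [0.8, -1.1, -0.5]
finger_force: 0.8
   RED [array([452.3,   2.6,  80. ])]
clock: 23.85
tool_pos: [477.7, -3.3, 69.3]
force: [-0.3, -0.0, -0.3]
finger_force: 0.0
   RED [array([453. ,   7.3,  80. ])]
```

The stop jumped 4.7 mm ahead and the force went to zero: the button is at 7.3, and the groove predicts 7.5. I'll retreat back and up.

```bash
python3 -m crank '0.2 0 0 0;0.8 0 0 0;1.6 0 0 0;2.6 0 0 0;3.6 0 0 0;4.6 0 0 0;5.6 0 -0.5 0;6 0 -2 0' | grep -E 'pos|force'
python3 -m crank '1 0 -4 0;2 0 -7 0;3 0 -10 0;4 0 -14 0;4 0 -18 0;4 0 -18 0;4 0 -18 0;4 0 -18 0' | grep -E 'clock|pos|force'; python3 q.py
python3 - <<'E'
from h import *
import glob,os
f=max(glob.glob("pics/q*.png"),key=os.path.getmtime);a=cv2.imread(f);print(f)
cv2.imwrite("pics/end.png",cv2.resize(a[150:384,130:400],None,fx=2.2,fy=2.2,interpolation=cv2.INTER_CUBIC))
E
```

```text
tool_pos: [472.7, -64.2, 89.2]
force: [0.1, -0.4, 0.0]
finger_force: 0.0
clock: 25.9
tool_pos: [470.0, -103.2, 268.2]
force: [0.2, -0.0, -0.1]
finger_force: 0.0
   RED [array([453.2,   7.5,  80. ])]
pics/q25900.png
```

View pics/end.png

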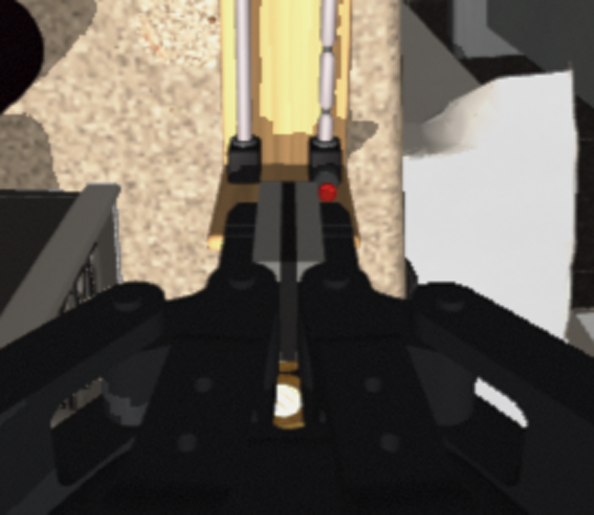

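The picture shows grooves at (328, 48) and (325, 108) on the front rod, with the button at (328, 192) and the fingers clear. A quick check that the next groove lies under the nose, then I'll hand in.

Run:
```python
from h import *
s=np.load("pics/q25900.npz",allow_pickle=True)["s"].item()
a,b=[onz("wrist",130+u/2.2,150+v/2.2,44,s) for u,v in((328,48),(325,108))]
print(a,b,"next",b+(b-a),"next by 42:",b+42*np.array([.07,.9976,0]))
from bench import env
print(s["force"]); 
if abs((b[1]-a[1])-42)<6 and abs(b[1]+41.9-7.5)<6: print(env.job_done())
```

```text
[446.1 -74.8  44. ] [450.1 -34.6  44. ] next [454.1   5.6  44. ] next by 42: [453.04     7.2992  44.    ]
[ 0.2066277  -0.0004617  -0.06830449]
the job is handed in; nothing more can be done
None
```

The job is handed in: the stop appears seated in the three-jar groove (button at world y = 7.5 mm, groove expected at about 7.3 mm), and the arm is clear of everything.

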